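# Seat the filter plate in the filter head's clip bracket

## Task

Pick up the aluminium filter plate with the two ears by its upright rib and slide its ears down into the two spring-clip slots on top of the grey filter head, until both ears have snapped under their clips and the plate sits flat and fully home; then let go of it. The bracket may be clamped one or two centimetres off the head's middle, so feel for the slots and do not force it: a push of 20 to 25 N is plenty, and more than 60 N against the head, the clips' own pressure included, cracks the filter. Leave the other things on the bench where they are.

Things in the scene. Friction and masses are not known exactly. Their poses are not given: they have to be found in the camera images.
- plate: the filter plate, plain aluminium, about 0.25 kg, lying flat. Main part 70 (own x) x 80 (own y) x 8 mm thick; two ears, each 20 mm wide (x) x 14 mm long (y) x 8 mm thick, stick out of the middles of its +-y edges (108 mm over both); an upright rib on top is its handle. Origin: centre of the underside; z up. It is the same after a half turn about z: either way round is right.
- rib_top (a point): centre of the flat top of the plate's rib, 39 mm above the plate's underside. The rib is 12 mm thick (plate's x), 56 mm long (plate's y) and rises from the plate's top at 8 mm to 39 mm
- head: the filter head, a fixed grey block 140 (x) x 150 (y) x 60 mm high. On top a steel bracket is clamped, anywhere up to 17 mm either way from the middle along the head's x; the readings do not tell where: look, or feel for the slots with the ears. In y it is central, the plate's edges having 2 mm play at either end between the posts. Origin: centre of the block's underside, on the bench; z up.
- seat (a point): middle of the head at the height of the bracket's seat bars, 64 mm above the bench, with the head's axes. Home of the plate's origin, but for the bracket's unknown shift of up to 17 mm along +-x; the plate's y axis along the head's y axis, either way round
- slot_a (a point): nominal place of the slot at the head's +y end (the bracket's x shift adds to it), 76 mm above the bench, y = 50 mm. The slot lies between two posts (y = 42 to 58 mm, each 20 mm long in x, tops 96 mm above the bench), is 24 mm wide in x all the way up. A spring clip on each wall leaves 15 mm between the noses for the 20 mm ear; lead-in from 85 mm up
- slot_b (a point): the same slot at the head's -y end. An ear off its slot lands on a post's top, 32 mm above its home. Pushing both ears past the noses takes some 8 to 18 N in all, from where their undersides are 82 mm above the bench; when their tops are below the noses the clips snap over them and pull them down. If one ear stays high, press on that end of the rib's top, 20 mm from its middle
- blank: a bystander: a plain plate 70 x 80 x 6 mm without ears or rib; leave it. Origin: centre of the underside
- screwdriver: a bystander: screwdriver lying on the bench; leave it
- wrench: a bystander: wrench lying on the bench beyond the head; leave it
- jar: a bystander: jar, 52 mm across, 60 mm high; leave it. Origin: centre of the underside
- fitting: a bystander: brass fitting, 26 mm across, 30 mm high; leave it. Origin: centre of the underside
- oring: a bystander: rubber ring, 48 mm across, 7 mm high; leave it. Origin: centre of the underside
Things that resemble listed ones, but are neither listed nor needed, are in the scene too. What is meant by the plate is not green, purple or turquoise, and is the larger of those in its own colour.

How it is judged:
By the outcome, as a careful person would: the job done as asked, in the order asked, and still so for the second after the job is handed in, with the robot touching nothing.
It also fails if it takes over 72 s, if anything falls off the work surface, if the arm or the gripper's body presses on something with over 40 N, if the wrist force passes 120 N, or if a joint passes its speed limit or range.

## Robot

A 6-joint arm with a two-finger parallel gripper is mounted at the origin on the work surface. World frame = base frame: x ahead of the robot, y to its left, z up, the work surface at z = 0. Lengths are in m, angles in rad, forces in N, time in s.
With the tool pointing down it reaches from about 0.375 to 0.9 m from the base axis. Payload 3.1 kg.
Tool frame: the origin (TCP) lies between the finger pads; the fingertips stand manip.nose_length ahead of it and the grasp point (between the pads) lies 5 mm behind it (manip.nose_length is the distance from the TCP to the fingertips, in m); z points along the fingers, y is the line along which they close (so a half turn about z gives the same grasp; the last joint's range is limited). The gripper opens to 85 mm and grips with 20 to 120 N. Pads are 22 mm wide; open, the fingers measure 114 mm over their backs; the gripper's body (76 mm by 85 mm) begins 54 mm behind the grasp point. The pads swing forward as they close: fully open they stand 13 mm farther back than shut.
Start: joints at [1.038, 0.527, 1.433, -0, 1.181, -0.178], TCP at [0.217, 0.586, 0.245] pointing down, gripper open.
Joint ranges: [-3.08, 3.08], [-0.75, 2.2], [0.22, 2.44], [-1.43, 4.57], [0, 2.65], [-2.85, 2.85]. Speed limits (rad/s): [2.79, 2.79, 3.14, 3.14, 3.14, 3.14].

## Interface

Orientations are given as a unit quaternion [x, y, z, w].
In Python, from station import monitor, eyes, job, manip gives the robot as it stands.
- The arm moves only by the shell command python3 -m pendant 'ROWS' [FORCE]. ROWS is JSON, a list that holds one entry, the list of rows, each a list of 7 numbers: the shift along the tool's x, y, z as a fraction of full scale, then the turn, a rotation vector about the tool's x, y, z as a fraction of full scale, then the opening, from 0 (shut) to 1 (fully open). A call has 1 to 20 rows; each row shifts and turns the commanded pose from where the row before left it, along the tool's axes as they then stand; what a row does not reach is not made up. Full scale, the value 1, is 800 mm for a shift and 0.12 rad for a turn. A row lasts 1/10 s, in which the tool goes at most 50 mm and 8.59 degrees, less where a joint would pass 70% of its speed; a pose out of reach is approached as far as the arm can. A call with a number of a shift or a turn outside -1 to 1 is refused whole. A call with a gripper value outside its range is refused whole. The fingers move at their own pace and stop on an object; FORCE is the grip in N (left out, the last holds). Time passes only in rows, so rows that do not move let the fingers close. It gives the time, the measured TCP pose, the force, the opening and the grip force at its end, in the units of the state.
- monitor.sense(): the state, without advancing time (a new reading comes with each control period).
- eyes.snapshot(name): name is "side" or "top" or "wrist"; returns a dict with "pixels" (480x640x3 uint8, red, green, blue), "depth" (480x640 float32, m along the optical axis (not along the pixel's ray), 0 where there is no reading), "intrinsics" (3x3 intrinsics, pixels), "eye" and "attitude" of the camera in the world. Camera axes: x right, y down, z forward; pixel columns grow to the right and rows downward; lengths in m; the calibration is good to about 2 mm. A picture is of the moment at which its call begins.
- job.sign_off(): hands the job in; it is judged then, once.
The state is a dict: "t": time; "q": joint angles; "qd": joint speeds; "tau": joint torques, N m; "tcp_pos": TCP position; "tool_rot": TCP orientation; "force": force on the tool from outside, world axes, zero at the start; "ft_torque": the same for the moment, N m; "finger_gap": opening from 0.0 (shut) to 1.0 (fully open); "gripper_force": force on a finger pad.
Only numpy, scipy, OpenCV 4.12 (cv2) and the standard library are available. Lean on these libraries where they do the work, as an engineer would, in place of code of your own. Each camera call takes 0.05 s, during which the arm holds its last target. There are 200 camera calls.

## Working session

There is one attempt and no reset: what is moved stays moved. The work goes in short steps, Python scripts to look and compute and a shell command to move; the robot and the scene stay as the last step left them, time stands still between calls to the robot, and variables do not carry over. Pictures are saved under pics/ and viewed, at most 10 in all, crops included, and the job is handed in when it is done.

```bash
mkdir -p pics; ls; python3 - <<'E'
from station import monitor, eyes, job, manip
import cv2,numpy as np
print(manip.nose_length, monitor.sense())
for n in("top","side"):
    s=eyes.snapshot(n); cv2.imwrite(f"pics/{n}0.png",s["pixels"][:,:,::-1]); np.savez(f"{n}0.npz",**s)
    print(n,s["intrinsics"],s["eye"],s["attitude"])
E
```

```text
pics
0.014 {'t': 0.0, 'q': array([ 1.03749696e+00,  5.28488259e-01,  1.43393555e+00, -2.11948359e-06,
        1.18139573e+00, -1.78473726e-01]), 'qd': array([ 0.0003081 ,  0.00027959,  0.00027819, -0.00137078, -0.00156902,
       -0.00233861]), 'tau': array([ 1.69903371e-03, -4.42356455e+01, -1.78022647e+01, -2.44709745e-04,
        8.54040845e-03, -1.23083171e-05]), 'tcp_pos': array([0.21673596, 0.58546721, 0.24430944]), 'tool_rot': array([ 1.76483093e-01,  9.84303042e-01, -1.04401493e-03, -3.87029333e-04]), 'force': array([ 0.15893727, -0.30046867,  0.55828087]), 'ft_torque': array([0.06495343, 0.00401654, 0.01774473]), 'gripper_force': 0.0, 'finger_gap': 0.9998075890399456}
top [[455.88768856   0.         320.34497307]
 [  0.         455.88768856 246.1898787 ]
 [  0.           0.           1.        ]] [0.40217924 0.05356701 1.01390003] [-0.69984851  0.70897996 -0.06247637  0.06046633]
side [[601.60342289   0.         317.92202806]
 [  0.         601.60342289 242.20845517]
 [  0.           0.           1.        ]] [ 0.07198386 -0.65724256  0.65914168] [ 0.84321599 -0.26577589  0.14052298 -0.44564925]
```

View pics/top0.png

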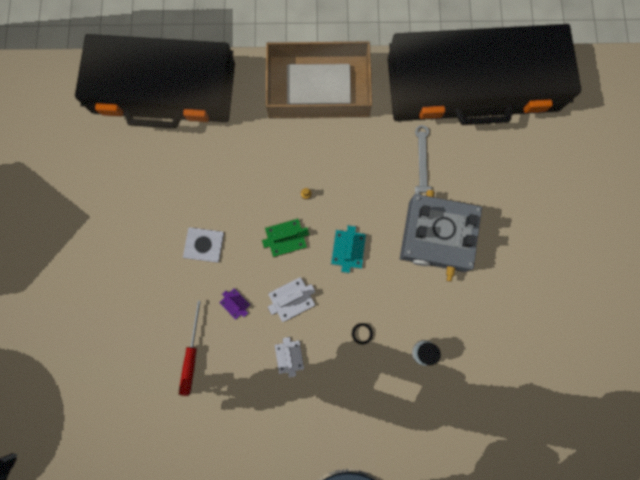

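View pics/side0.png

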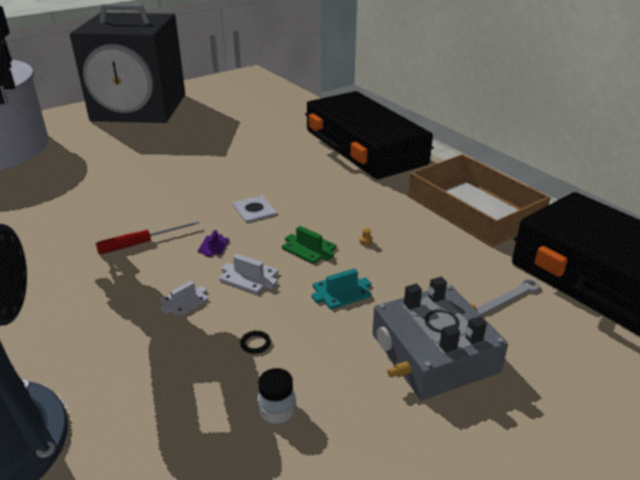

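Top view: the aluminium candidates are the plate with rib and ears at (292,299) and a smaller copy at (289,356). Green (286,238), turquoise (348,249) and purple (235,303) are ruled out by colour. (292,299) fits because it is the larger of its colour. The head is at (441,233) with four dark posts. The side view shows the same, with the plate at (249,273) and the head at (440,335). I'll confirm in a crop and measure.

```bash
cat > h.py <<'E'
import numpy as np,cv2
from scipy.spatial.transform import Rotation as R
def cloud(s):
    K=s["intrinsics"];d=s["depth"];v,u=np.mgrid[:480,:640]
    c=np.stack([(u-K[0,2])/K[0,0]*d,(v-K[1,2])/K[1,1]*d,d],-1)
    return c@R.from_quat(s["attitude"]).as_matrix().T+s["eye"]
def rect(P):  # centre, long-axis angle deg, sizes in mm of xy points
    (c,sz,a)=cv2.minAreaRect((P[:,:2]*1000).astype(np.float32)); 
    if sz[0]<sz[1]: a+=90
    return np.round(c,1),round((a+90)%180-90,1),np.round(sz,1)
E
python3 - <<'E'
from h import *
s=dict(np.load("top0.npz")); W=cloud(s); im=s["pixels"]
c1=cv2.resize(im[270:385,260:330],None,fx=5,fy=5,interpolation=3)[:575];c2=cv2.resize(im[185:285,390:490],None,fx=4,fy=4,interpolation=3)
o=np.zeros((575,750,3),np.uint8);o[:,:350]=c1;o[:400,350:]=c2
cv2.imwrite("pics/crop1.png",o[:,:,::-1])
print("Rtop",R.from_quat(s["attitude"]).as_matrix().round(3))
def reg(a,b,c,d,zl,zh):
    P=W[a:b,c:d].reshape(-1,3);return P[(P[:,2]>zl)&(P[:,2]<zh)]
for nm,bx in(("big",(270,330,262,324)),("small",(333,380,270,310))):
    for zl,zh in((.004,.1),(.03,.05),(.004,.015)):
        P=reg(*bx,zl,zh)
        if len(P)>5: print(nm,zl,len(P),P.mean(0).round(4),rect(P))
for zl,zh in((.045,.12),(.055,.07),(.08,.12)):
    P=reg(185,285,390,490,zl,zh);print("head",zl,len(P),P.mean(0).round(4),rect(P))
m=np.zeros((480,640),np.uint8);m[185:285,390:490]=(W[185:285,390:490,2]>.085)
n,l,st,ce=cv2.connectedComponentsWithStats(m)
for i in range(1,n): print(st[i,4],ce[i].round(1),W[l==i].mean(0).round(4))
E
```

```text
Rtop [[-0.013 -0.985  0.173]
 [-1.     0.013 -0.004]
 [ 0.002 -0.173 -0.985]]
big 0.004 1305 [0.4618 0.1146 0.0118] (array([460.7, 112. ]), -89.4, array([124.5, 130.6]))
big 0.03 154 [0.4616 0.1153 0.0388] (array([461.6, 115.2]), -63.7, array([12. , 54.9]))
big 0.004 1136 [0.462  0.1145 0.0079] (array([460.7, 112. ]), -89.4, array([124.5, 130.6]))
small 0.004 735 [0.3388 0.1204 0.0097] (array([340.6, 121.5]), -0.6, array([80.1, 96.7]))
small 0.03 47 [0.3394 0.1202 0.0312] (array([339.5, 120.6]), 11.6, array([39.4,  9.1]))
small 0.004 629 [0.3388 0.1204 0.0064] (array([340.6, 121.5]), -0.6, array([80.1, 96.7]))
head 0.045 4595 [ 0.5966 -0.2102  0.064 ] (array([ 597.5, -212.5]), 78.4, array([150.7, 145.8]))
head 0.055 3941 [ 0.5971 -0.2106  0.061 ] (array([ 600. , -213.1]), 78.1, array([150.6, 141.1]))
head 0.08 437 [ 0.6042 -0.2142  0.0933] (array([ 605.1, -214.8]), 78.2, array([117.3,  65. ]))
1 [419. 188.] [0.4022 0.0536 1.0139]
1 [443. 189.] [0.4022 0.0536 1.0139]
1 [474. 188.] [0.4022 0.0536 1.0139]
1 [422. 192.] [0.4022 0.0536 1.0139]
1 [435. 195.] [0.4022 0.0536 1.0139]
1 [461. 
[... 836 characters left out ...]
12. 244.] [0.4022 0.0536 1.0139]
1 [433. 244.] [0.4022 0.0536 1.0139]
1 [416. 246.] [0.4022 0.0536 1.0139]
1 [469. 248.] [0.4022 0.0536 1.0139]
1 [438. 254.] [0.4022 0.0536 1.0139]
1 [458. 254.] [0.4022 0.0536 1.0139]
1 [489. 256.] [0.4022 0.0536 1.0139]
1 [393. 263.] [0.4022 0.0536 1.0139]
1 [480. 264.] [0.4022 0.0536 1.0139]
1 [442. 266.] [0.4022 0.0536 1.0139]
1 [483. 269.] [0.4022 0.0536 1.0139]
1 [465. 273.] [0.4022 0.0536 1.0139]
2 [455.5 275.5] [0.4022 0.0536 1.0139]
1 [391. 277.] [0.4022 0.0536 1.0139]
1 [456. 278.] [0.4022 0.0536 1.0139]
1 [464. 279.] [0.4022 0.0536 1.0139]
1 [417. 280.] [0.4022 0.0536 1.0139]
1 [448. 282.] [0.4022 0.0536 1.0139]
1 [476. 284.] [0.4022 0.0536 1.0139]
```

View pics/crop1.png

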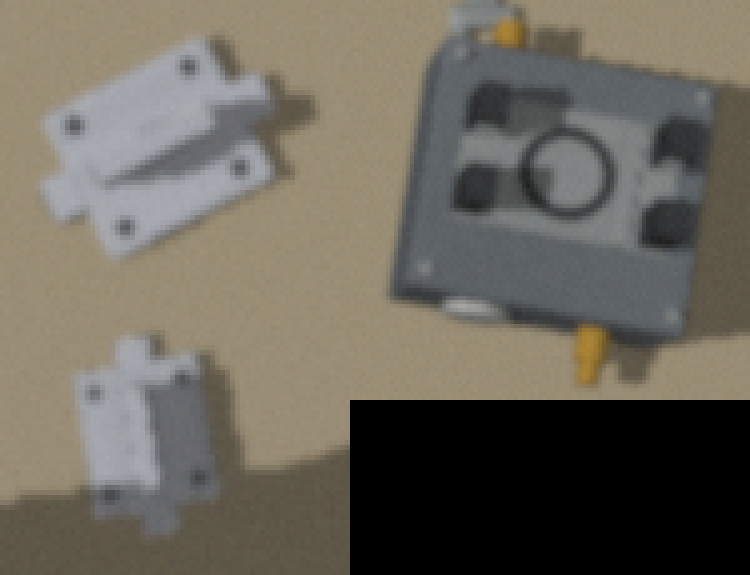

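Crop: the upper-left part is the plate (rib measured at 55 x 12 mm, and larger than the copy below it), so it is confirmed. On the head, the bracket's four posts are at about (491,104), (474,188), (680,143) and (667,222) in the crop. The bracket is shifted toward the head's far side. Next is the approach above the rib.

```bash
python3 -m pendant '[[[-0.0307,-0.0278,0,0,0,0,0.5],[-0.0307,-0.0278,0,0,0,0,0.5],[-0.0307,-0.0278,0,0,0,0,0.5],[-0.0307,-0.0278,0,0,0,0,0.5],[-0.0307,-0.0278,0,0,0,0,0.5],[-0.0307,-0.0278,0,0,0,0,0.5],[-0.0307,-0.0278,0,0,0,0,0.5],[-0.0307,-0.0278,0,0,0,0,0.5],[-0.0307,-0.0278,0,0,0,0,0.5],[-0.0307,-0.0278,0,0,0,0,0.5],[-0.0307,-0.0278,0,0,0,0,0.5],[-0.0307,-0.0278,0,0,0,0,0.5],[-0.0307,-0.0278,0,0,0,0,0.5],[-0.0307,-0.0278,0,0,0,0,0.5],[-0.0307,-0.0278,0,0,0,0,0.5],[-0.0307,-0.0278,0,0,0,0,0.5]]]'
python3 -m pendant '[[[0,0,0.02,0,0,0.9,0.5],[0,0,0.02,0,0,0.9,0.5],[0,0,0.02,0,0,0.9,0.5],[0,0,0.02,0,0,0.9,0.5],[0,0,0.02,0,0,0.9,0.5],[0,0,0.02,0,0,0.9,0.5],[0,0,0,0,0,0.9,0.5],[0,0,0,0,0,0,0.5],[0,0,0,0,0,0,0.5]]]'
cat >> h.py <<'E'
def goto(x,y,z,yaw): # tool-frame offsets (fractions) to a target of tool-y yaw (deg), tool down
    from station import monitor
    s=monitor.sense();M=R.from_quat(s["tool_rot"]).as_matrix()
    d=M.T@(np.array([x,y,z])-s["tcp_pos"])/.8
    c,q=np.cos(np.radians(yaw)),np.sin(np.radians(yaw))
    T=np.column_stack([[-q*-1*-1,c*1,0],[c,q,0],[0,0,-1]]);T[:,0]=np.cross(T[:,1],T[:,2])
    r=R.from_matrix(M.T@T).as_rotvec()/.12
    print("shift",d.round(4),"turn",r.round(3),"tcp",s["tcp_pos"].round(4),"yaw",np.degrees(np.arctan2(M[1,1],M[0,1])).round(2),"F",s["force"].round(1),"T",s["ft_torque"].round(2),"gap",round(s["finger_gap"],3),"t",s["t"])
E
python3 - <<'E'
from h import *
from station import eyes
goto(.4616,.1152,.12,26.3)
s=eyes.snapshot("wrist");np.savez("w1.npz",**s);cv2.imwrite("pics/w1.png",s["pixels"][:,:,::-1])
W=cloud(s);P=W[(s["depth"]>0)&(W[...,2]>.034)&(W[...,2]<.044)&(np.hypot(W[...,0]-.4616,W[...,1]-.115)<.045)]
print(len(P),P.mean(0),rect(P))
s=dict(np.load("top0.npz"));W=cloud(s);
for b in((203,218,417,434),(223,238,414,431),(212,227,465,481),(232,247,462,478)):
    Q=W[b[0]:b[1],b[2]:b[3]].reshape(-1,3);Q=Q[(Q[:,2]>.09)&(Q[:,2]<.1)];print(len(Q),Q.mean(0).round(4),rect(Q))
E
```

```text
t: 1.7
tcp_pos: [0.4621, 0.1146, 0.2451]
tool_rot: [0.177, 0.984, -0.0, -0.0]
force: [-0.5, -0.4, -0.5]
finger_gap: 0.503
gripper_force: 0.0
t: 2.6
tcp_pos: [0.462, 0.1159, 0.1493]
tool_rot: [0.526, 0.85, 0.0, -0.0]
force: [-0.1, 0.4, 0.3]
finger_gap: 0.504
gripper_force: 0.0
shift [-0.0005 -0.0009  0.0366] turn [ 0.    -0.     0.027] tcp [0.462  0.1159 0.1493] yaw 26.48 F [-0.1  0.4  0.3] T [-0.02 -0.02 -0.01] gap 0.504 t 2.6
1445 [0.46161188 0.11777947 0.03822123] (array([462.3, 116.8]), -63.8, array([11.8, 56. ]))
85 [ 0.6364 -0.1697  0.0959] (array([ 636.4, -169.8]), -10.9, array([16. , 20.6]))
82 [ 0.594  -0.1606  0.0956] (array([ 594. , -160.8]), -9.3, array([16.1, 20.8]))
85 [ 0.6162 -0.2671  0.0955] (array([ 616.6, -267.4]), -11.4, array([17.3, 21. ]))
92 [ 0.5727 -0.2581  0.0953] (array([ 573.1, -259. ]), -14.0, array([17.2, 20.9]))
```

View pics/w1.png

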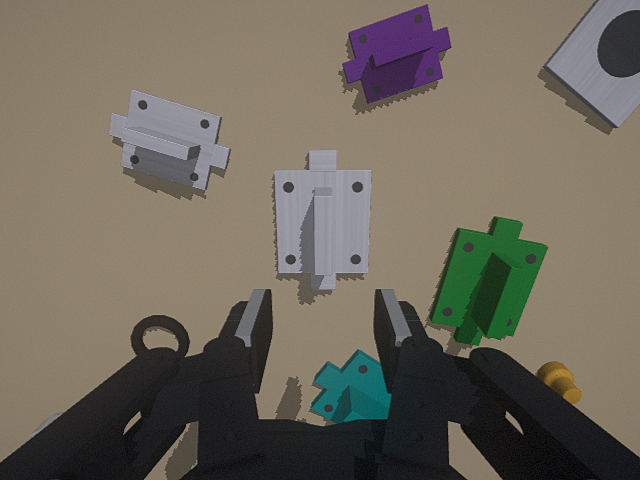

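The wrist view shows the rib at (323,232), centred between the open fingers and aligned with them. The green, purple and turquoise copies are well clear. Next I descend and grip.

```bash
python3 -m pendant '[[[0,0,0.0308,0,0,0.03,0.5],[0,0,0.0308,0,0,0,0.5],[0,0,0.0308,0,0,0,0.5],[0,0,0.0308,0,0,0,0.5],[0,0,0.0308,0,0,0,0.5],[0,0,0,0,0,0,0.5],[0,0,0,0,0,0,0],[0,0,0,0,0,0,0],[0,0,0,0,0,0,0],[0,0,0,0,0,0,0],[0,0,0,0,0,0,0],[0,0,0,0,0,0,0]]]' 90
python3 -c "
from h import *
goto(.462,.116,.026,26.3)"
```

```text
t: 3.85
tcp_pos: [0.4627, 0.1159, 0.0275]
tool_rot: [0.529, 0.849, 0.001, 0.001]
force: [0.0, 0.9, 6.5]
finger_gap: 0.122
gripper_force: 89.0
shift [ 0.0005 -0.0008  0.0019] turn [ 0.019  0.009 -0.019] tcp [0.4627 0.1159 0.0275] yaw 26.17 F [0.  0.9 6.5] T [-0.08  0.17  0.02] gap 0.122 t 3.85
```

```bash
python3 -m pendant '[[[0,0,-0.02,0,0,0,0],[0,0,-0.04,0,0,0,0],[0,0,-0.04,0,0,0,0],[0,0,-0.04,0,0,0,0],[0,0,-0.04,0,0,0,0],[0,0,-0.03,0,0,0,0],[0,0,0,0,0,0,0],[0,0,0,0,0,0,0],[0,0,0,0,0,0,0]]]'
python3 - <<'E'
from h import *
from station import eyes
goto(.6049,-.2140,.2,-11.9)
s=eyes.snapshot("wrist");np.savez("w2.npz",**s);cv2.imwrite("pics/w2.png",s["pixels"][:,:,::-1])
E
```

```text
t: 4.75
tcp_pos: [0.4606, 0.1158, 0.1928]
tool_rot: [0.529, 0.849, -0.001, -0.001]
force: [-0.5, -0.5, -3.0]
finger_gap: 0.123
gripper_force: 88.5
shift [-0.4496 -0.0198 -0.0095] turn [-2.700e-02 -3.000e-03  5.534e+00] tcp [0.4606 0.1158 0.1928] yaw 26.15 F [-0.5 -0.5 -3. ] T [-0.01 -0.02  0.03] gap 0.123 t 4.75
```

View pics/w2.png

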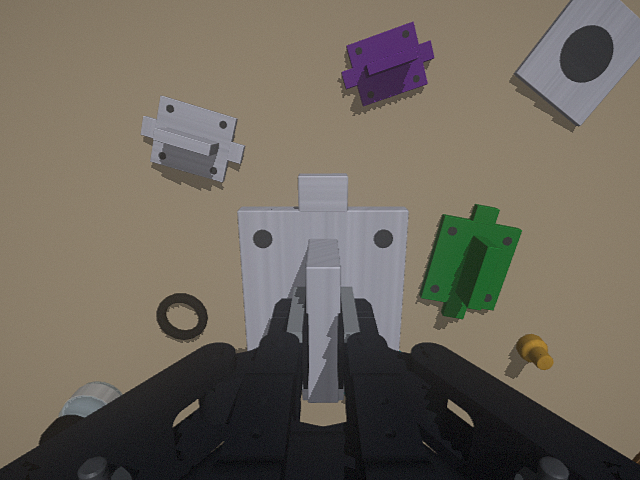

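The wrist view shows the plate held level by its rib at (323,320), ear at (323,193), with the other parts undisturbed. Next it goes over the bracket.

```bash
python3 -m pendant '[[[-0.03,-0.002,0,0,0,0,0],[-0.04,-0.002,0,0,0,0,0],[-0.04,-0.002,0,0,0,0,0],[-0.04,-0.002,0,0,0,0,0],[-0.04,-0.002,0,0,0,0,0],[-0.04,-0.002,0,0,0,0,0],[-0.04,-0.002,0,0,0,0,0],[-0.04,-0.002,0,0,0,0,0],[-0.04,-0.002,0,0,0,0,0],[-0.04,-0.002,0,0,0,0,0],[-0.04,0,0,0,0,0,0],[-0.02,0,0,0,0,0,0]]]'
python3 -m pendant '[[[0,0,0,0,0,0.92,0],[0,0,0,0,0,0.92,0],[0,0,0,0,0,0.92,0],[0,0,0,0,0,0.92,0],[0,0,0,0,0,0.92,0],[0,0,0,0,0,0.92,0],[0,0,0,0,0,0,0],[0,0,0,0,0,0,0],[0,0,0,0,0,0,0]]]'
python3 - <<'E'
from h import *
from station import eyes,monitor
goto(.6049,-.2140,.17,-11.9)
S=monitor.sense();M=R.from_quat(S["tool_rot"]).as_matrix()
s=eyes.snapshot("wrist");np.savez("w3.npz",**s);cv2.imwrite("pics/w3.png",s["pixels"][:,:,::-1])
W=cloud(s);L=(W-S["tcp_pos"])@M;ok=s["depth"]>0
p=ok&(abs(L[...,2]-.0195)<.006)&(abs(L[...,0])<.07)&(abs(L[...,1])<.06)
Q=L[p];print("plate-top",len(Q),Q.min(0).round(4),Q.max(0).round(4))
for sg in(1,-1):
    e=Q[(sg*Q[:,0]>.044)]
    if len(e)>20: print("ear",sg,len(e),np.percentile(e,[1,50,99],axis=0).round(4).tolist())
b=W[ok&(W[...,2]>.09)&(W[...,2]<.1)&(W[...,1]<-.1)]
print("posts",len(b))
c=b[:,:2]
if len(c)>50:
    cen=np.array([[.6364,-.1697],[.594,-.1607],[.6164,-.2672],[.5729,-.2585]])
    k=np.argmin(((c[:,None]-cen)**2).sum(-1),1)
    for i in range(4):
        if (k==i).sum()>20: print(i,(k==i).sum(),rect(b[k==i]))
E
```

```text
t: 6.0
tcp_pos: [0.6067, -0.2171, 0.1917]
tool_rot: [0.53, 0.848, -0.0, -0.001]
force: [-0.0, -0.2, -3.1]
finger_gap: 0.123
gripper_force: 88.4
t: 6.9
tcp_pos: [0.6059, -0.2141, 0.1931]
tool_rot: [0.776, 0.631, -0.0, -0.001]
force: [0.4, -0.2, -3.0]
finger_gap: 0.123
gripper_force: 88.3
shift [-0.0001 -0.0012  0.0289] turn [-0.013 -0.004  0.027] tcp [ 0.6059 -0.2141  0.1931] yaw -11.72 F [ 0.4 -0.2 -3. ] T [-0.04  0.02 -0.01] gap 0.123 t 6.9
plate-top 17021 [-0.053  -0.0351  0.0135] [0.0554 0.0353 0.0255]
ear 1 1462 [[0.0441, -0.0096, 0.019], [0.05, -0.0, 0.0204], [0.0552, 0.01, 0.0246]]
ear -1 108 [[-0.0526, -0.0096, 0.0195], [-0.0494, 0.0002, 0.0205], [-0.046, 0.0101, 0.0214]]
posts 1857
0 918 (array([ 637.4, -168.7]), -11.9, array([15.7, 20.1]))
1 939 (array([ 594.4, -159.8]), -11.8, array([15.9, 20.1]))
```

View pics/w3.png

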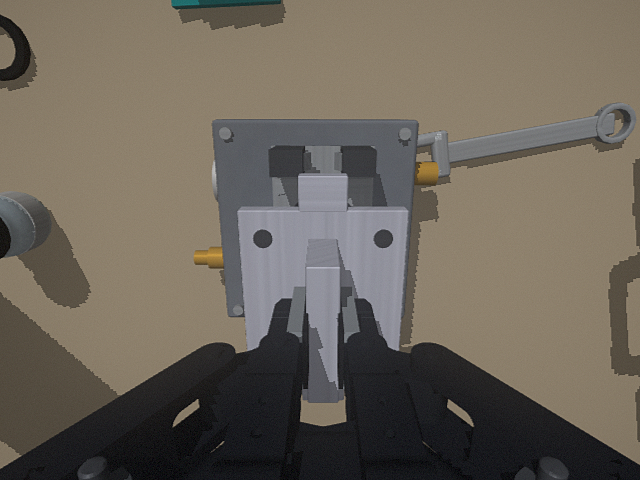

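The wrist view shows the plate over the head, with the front ear at (323,193) pointing between the two +y posts at (287,160) and (358,160). Its wrench-side neighbours are clear. I'll trim the position and lower to just above the posts, then into the slots.

```bash
python3 -m pendant '[[[0,-0.0006,0.02,0,0,0.027,0],[0,0,0.02,0,0,0,0],[0,0,0.02,0,0,0,0],[0,0,0.015,0,0,0,0],[0,0,0.005,0,0,0,0],[0,0,0,0,0,0,0],[0,0,0,0,0,0,0],[0,0,0,0,0,0,0]]]'
python3 -c "
from h import *
goto(.6054,-.2143,.116,-11.9)"
```

```text
t: 7.75
tcp_pos: [0.6064, -0.2146, 0.1311]
tool_rot: [0.777, 0.629, 0.0, 0.001]
force: [0.9, 0.5, -2.3]
finger_gap: 0.122
gripper_force: 88.4
shift [ 0.0001 -0.0014  0.0188] turn [ 0.016  0.005 -0.012] tcp [ 0.6064 -0.2146  0.1311] yaw -11.98 F [ 0.9  0.5 -2.3] T [0.   0.03 0.06] gap 0.122 t 7.75
```

```bash
python3 -m pendant '[[[0,-0.0008,0.0025,0,0,0,0],[0,0,0.0025,0,0,0,0],[0,0,0.0025,0,0,0,0],[0,0,0.0025,0,0,0,0],[0,0,0.0025,0,0,0,0],[0,0,0.0025,0,0,0,0],[0,0,0.0025,0,0,0,0],[0,0,0,0,0,0,0],[0,0,0,0,0,0,0]]]'
python3 -c "
from h import *
goto(.6054,-.2143,.112,-11.9)"
```

```text
t: 8.65
tcp_pos: [0.6051, -0.2141, 0.116]
tool_rot: [0.777, 0.629, -0.0, -0.0]
force: [0.5, 0.7, -4.0]
finger_gap: 0.125
gripper_force: 88.4
shift [-0.0002  0.0004  0.005 ] turn [-0.001 -0.    -0.013] tcp [ 0.6051 -0.2141  0.116 ] yaw -11.99 F [ 0.5  0.7 -4. ] T [ 0.   -0.01 -0.02] gap 0.125 t 8.65
```

The ears are between the posts with no contact force. I'll press on gently.

```bash
python3 -m pendant '[[[0,0,0.00125,0,0,0,0],[0,0,0.00125,0,0,0,0],[0,0,0.00125,0,0,0,0],[0,0,0.00125,0,0,0,0],[0,0,0.00125,0,0,0,0],[0,0,0.00125,0,0,0,0],[0,0,0,0,0,0,0],[0,0,0,0,0,0,0]]]'
python3 -m pendant '[[[0,0,0.00125,0,0,0,0],[0,0,0.00125,0,0,0,0],[0,0,0,0,0,0,0]]]'
python3 -c "
from h import *
goto(.6054,-.2143,.112,-11.9)"
```

```text
t: 9.45
tcp_pos: [0.6052, -0.2141, 0.1101]
tool_rot: [0.777, 0.629, -0.0, -0.0]
force: [-0.6, 0.1, -3.1]
finger_gap: 0.12
gripper_force: 88.4
t: 9.75
tcp_pos: [0.6053, -0.2142, 0.1081]
tool_rot: [0.777, 0.629, 0.0, 0.0]
force: [0.8, -0.4, -2.2]
finger_gap: 0.122
gripper_force: 88.4
shift [-0.0001  0.0002 -0.0049] turn [ 0.003  0.001 -0.012] tcp [ 0.6053 -0.2142  0.1081] yaw -11.98 F [ 0.8 -0.4 -2.2] T [-0.05 -0.01  0.07] gap 0.122 t 9.75
```

```bash
python3 -m pendant '[[[0,0,0.00125,0,0,0,0],[0,0,0.00125,0,0,0,0],[0,0,0.00125,0,0,0,0],[0,0,0,0,0,0,0]]]'
python3 -m pendant '[[[0,0,0.00125,0,0,0,0],[0,0,0.00125,0,0,0,0],[0,0,0.00125,0,0,0,0],[0,0,0,0,0,0,0]]]'
python3 -c "
from h import *
goto(.6054,-.2143,.112,-11.9)"
```

```text
t: 10.15
tcp_pos: [0.6055, -0.2143, 0.1057]
tool_rot: [0.777, 0.629, 0.0, 0.001]
force: [-0.7, 0.4, 3.0]
finger_gap: 0.118
gripper_force: 89.2
t: 10.55
tcp_pos: [0.6058, -0.2145, 0.1035]
tool_rot: [0.777, 0.629, 0.0, 0.001]
force: [-1.5, 0.5, 8.8]
finger_gap: 0.124
gripper_force: 90.0
shift [ 0.0001 -0.0005 -0.0106] turn [ 0.016  0.006 -0.012] tcp [ 0.6058 -0.2145  0.1035] yaw -11.98 F [-1.5  0.5  8.8] T [0.09 0.26 0.01] gap 0.124 t 10.55
```

```bash
python3 -m pendant '[[[0,0,0.00125,0,0,0,0],[0,0,0.00125,0,0,0,0],[0,0,0.00125,0,0,0,0],[0,0,0,0,0,0,0]]]'
python3 -m pendant '[[[0,0,0.00125,0,0,0,0],[0,0,0.00125,0,0,0,0],[0,0,0,0,0,0,0]]]'
python3 -c "
from h import *
goto(.6054,-.2143,.112,-11.9)"
```

```text
t: 10.95
tcp_pos: [0.6052, -0.2142, 0.0986]
tool_rot: [0.777, 0.629, -0.0, -0.0]
force: [0.6, -0.6, 0.2]
finger_gap: 0.125
gripper_force: 88.9
t: 11.25
tcp_pos: [0.6051, -0.2141, 0.0967]
tool_rot: [0.777, 0.629, -0.0, -0.0]
force: [0.3, 0.3, -0.2]
finger_gap: 0.124
gripper_force: 88.7
shift [-0.0002  0.0004 -0.0191] turn [-0.002 -0.001 -0.013] tcp [ 0.6051 -0.2141  0.0967] yaw -11.99 F [ 0.3  0.3 -0.2] T [-0.09 -0.07  0.08] gap 0.124 t 11.25
```

```bash
python3 -m pendant '[[[0,0,0.00125,0,0,0,0],[0,0,0.00125,0,0,0,0],[0,0,0.00125,0,0,0,0],[0,0,0,0,0,0,0]]]'
python3 -m pendant '[[[0,0,0.00125,0,0,0,0],[0,0,0.00125,0,0,0,0],[0,0,0,0,0,0,0]]]'
python3 -c "
from h import *
goto(.6054,-.2143,.112,-11.9)"
```

```text
t: 11.65
tcp_pos: [0.6049, -0.2139, 0.0932]
tool_rot: [0.777, 0.629, -0.0, -0.001]
force: [1.3, -0.3, -5.7]
finger_gap: 0.125
gripper_force: 88.0
t: 11.95
tcp_pos: [0.6051, -0.214, 0.0918]
tool_rot: [0.777, 0.629, -0.0, -0.0]
force: [2.1, -1.1, -4.9]
finger_gap: 0.122
gripper_force: 88.1
shift [-0.0002  0.0004 -0.0252] turn [-0.001 -0.001 -0.013] tcp [ 0.6051 -0.214   0.0918] yaw -11.99 F [ 2.1 -1.1 -4.9] T [-0.04 -0.29 -0.03] gap 0.122 t 11.95
```

The clips are pulling down, so they have snapped. I'll press a little to seat it.

```bash
python3 -m pendant '[[[0,0,0.00125,0,0,0,0],[0,0,0.00125,0,0,0,0],[0,0,0,0,0,0,0]]]'
python3 -m pendant '[[[0,0,0.00125,0,0,0,0],[0,0,0.00125,0,0,0,0],[0,0,0,0,0,0,0]]]'
```

```text
t: 12.25
tcp_pos: [0.6052, -0.214, 0.0916]
tool_rot: [0.777, 0.629, 0.0, 0.0]
force: [-1.0, 1.7, 4.5]
finger_gap: 0.122
gripper_force: 89.5
t: 12.55
tcp_pos: [0.6053, -0.214, 0.0915]
tool_rot: [0.777, 0.63, 0.0, 0.0]
force: [-3.2, 1.8, 14.7]
finger_gap: 0.121
gripper_force: 91.1
```

It is home at TCP z 0.0915, solid at about 17 N. I'll ease off, open and retreat.

```bash
python3 -m pendant '[[[0,0,-0.0015,0,0,0,0],[0,0,-0.0015,0,0,0,0],[0,0,0,0,0,0,0],[0,0,0,0,0,0,0.4],[0,0,0,0,0,0,0.4],[0,0,0,0,0,0,0.4],[0,0,0,0,0,0,0.4]]]'
python3 -m pendant '[[[0,0,-0.01,0,0,0,0.4],[0,0,-0.02,0,0,0,0.4],[0,0,-0.03,0,0,0,0.4],[0,0,-0.03,0,0,0,0.4],[0,0,-0.03,0,0,0,0.4],[0.03,0,-0.03,0,0,0,0.4],[-0.05,0,0,0,0,0,0.4],[-0.05,0,0,0,0,0,0.4],[0,0,0,0,0,0,0.4],[0,0,0,0,0,0,0.4]]]'
python3 - <<'E'
from h import *
from station import eyes
c=np.array([.6055,-.2135]);a=np.radians(78.1);Y=np.array([np.cos(a),np.sin(a)]);X=np.array([Y[1],-Y[0]])
ims=[]
for n in("wrist","top","side"):
    s=eyes.snapshot(n);W=cloud(s);D=W[...,:2]-c;x=D@X;y=D@Y;z=W[...,2];ok=s["depth"]>0
    ims.append(s["pixels"])
    for nm,m in(("rib",(abs(x)<.005)&(abs(y)<.025)&(z>.09)),("ribpos",(z>.097)&(z<.11)&(abs(x)<.02)&(abs(y)<.035)),("plate+y",(abs(y-.035)<.004)&(abs(x)<.03)),("plate-y",(abs(y+.035)<.004)&(abs(x)<.03)),("ear+",(abs(y-.049)<.004)&(abs(x)<.005)),("ear-",(abs(y+.049)<.004)&(abs(x)<.005))):
        m=m&ok
        if m.sum()>5: print(n,nm,m.sum(),"z",np.median(z[m]).round(4),"x,y",x[m].mean().round(4),y[m].mean().round(4))
o=np.zeros((480,800,3),np.uint8);o[:360,:480]=cv2.resize(ims[0],(480,360))
o[:320,480:]=cv2.resize(ims[2][260:400,360:500],(320,320))
cv2.imwrite("pics/end.png",o[:,:,::-1])
goto(0.6,0,.3,0)
E
```

```text
t: 13.25
tcp_pos: [0.605, -0.2141, 0.0901]
tool_rot: [0.777, 0.629, -0.0, -0.0]
force: [-1.1, -0.2, 0.2]
finger_gap: 0.399
gripper_force: 0.0
t: 14.25
tcp_pos: [0.5932, -0.2696, 0.2108]
tool_rot: [0.778, 0.629, 0.0, -0.0]
force: [-0.7, 0.2, -0.7]
finger_gap: 0.399
gripper_force: 0.0
wrist rib 1322 z 0.1022 x,y -0.0001 0.0005
wrist ribpos 1790 z 0.1022 x,y 0.0001 0.0016
wrist plate+y 1157 z 0.0713 x,y -0.0002 0.0349
wrist plate-y 3539 z 0.289 x,y -0.0006 -0.0371
wrist ear+ 200 z 0.0712 x,y -0.0001 0.049
wrist ear- 2767 z 0.2783 x,y 0.0 -0.0462
top rib 516 z 0.5086 x,y -0.0001 -0.0042
top ribpos 179 z 0.1028 x,y -0.0009 0.0001
top plate+y 39 z 0.0725 x,y 0.0161 0.0343
top plate-y 529 z 0.5247 x,y -0.0055 -0.035
top ear- 83 z 0.5309 x,y -0.0002 -0.0489
side rib 159 z 0.1017 x,y -0.0 -0.0
side ribpos 282 z 0.1013 x,y -0.0017 -0.0024
side plate+y 64 z 0.0708 x,y -0.0139 0.0355
side plate-y 88 z 0.27 x,y -0.0126 -0.0348
side ear+ 24 z 0.071 x,y -0.0004 0.0484
side ear- 34 z 0.0704 x,y 0.0003 -0.0499
shift [ 0.3293 -0.0613 -0.1117] turn [-0.005 -0.006 -1.737] tcp [ 0.5934 -0.2678  0.2104] yaw -11.95 F [-0.4 -0.1  0.3] T [-0.04  0.01 -0.02] gap 0.403 t 14.4
```

View pics/end.png

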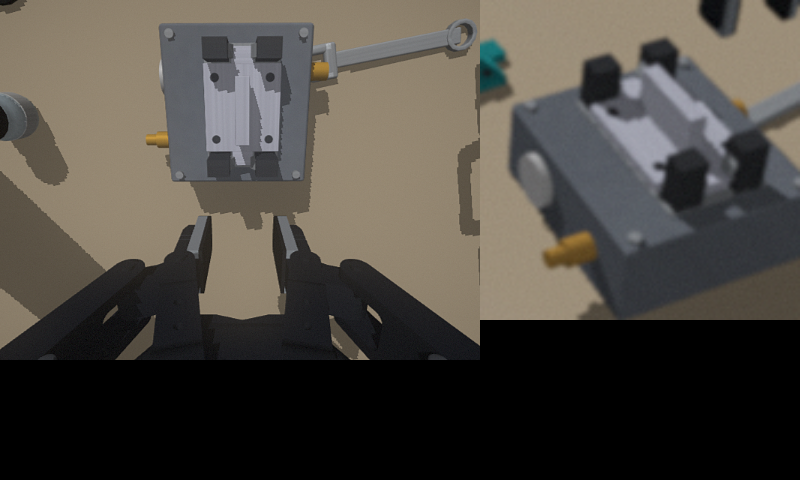

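The final pictures show the plate seated between all four posts, at (242,100) on the left. Both ears measure 70 to 71 mm at the top (72 mm is home, calibration is good to about 2 mm), so it is level. The gripper is empty and clear.

```bash
python3 -c "
from station import job
print(job.sign_off())"
```

```text
the job is handed in; nothing more can be done
None
```

The plate sits level and fully home with both ears snapped under their clips (last push about 17 N); I let go of it, left the other things alone and handed the job in at about 14.5 s.

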